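# Shift the lathe's belt speed and re-tension the belt on its ratchet

## Task

Change the lathe's speed at the grey belt-drive box: while the belt is still slack, turn the black pointer knob clockwise, click by click, until it rests at the long bar mark. Then wind the steel wing knob clockwise in several goes, letting go about half-way so that the sprung pawl alone holds the wheel before you take the wing afresh, until the pawl has caught in the notch with the round stud beside it, not one tooth further. Leave the pawl holding there, the pointer on its bar, and the tools lying about where they are.

Things in the scene. Friction and masses are not known exactly. Their poses are not given: they have to be found in the camera images.
- drive_box: Fixed grey cast box, 170 x 280 mm (x, y), flat deck 60 mm up, with a 200 x 250 mm foot flange 12 mm thick; origin under its centre, z up. It stands anywhere on the bench, turned by up to about 30 degrees. The ratchet's upright axis is at (0, -68) mm and the selector's at (0, 75) mm in its frame.
- tension_grip (a point): The wing knob fixed on the ratchet wheel: a straight steel bar 52 mm long, 14 thick, 28 high, top 114 mm above the bench, underside 87 mm, on a 36 mm round hub. The point is on the upright turning axis, 103 mm above the bench, and turns with the knob; x along the bar, z up. The toothed wheel below is 110 mm across, its top 73 mm above the bench.
- ratchet (a joint): Turn of wheel and wing, rad, growing clockwise from above (winding). 12 teeth: held by the pawl it reads 0.52 per tooth, starting at tooth 0, 1 or 2; 3.14 (tooth 6) is the stud's notch. A spring unwinds it, 0.06 N m at 0, 0.15 at 3.14; the pawl lets it turn only clockwise and drops in just past each rest value: wind 0.1 to 0.2 past, let go, and it falls back on the pawl. Stop at 4.5.
- stud (a point): Top of the round dark steel stud, 12 mm across and 5 mm high, on the wheel's upper face 38 mm from the axis, in line with the bar, just inside the notch that must end at the pawl's tip; it stands on that radius of the wheel, and faces the pawl's tip when done.
- pawl_tip (a point): Top of the tip of the sprung steel pawl, a 45 mm finger pivoted on the deck, that bears on the wheel's rim on the side away from the robot, straight out from the axis along the box's +x. 73 mm above the bench.
- pawl (a joint): Swing of the pawl, rad, growing outward from the wheel: about 0 in a notch (within 0.03), rising slowly to about 0.15 at the tip of a tooth and snapping back as it drops into the next notch.
- selector_grip (a point): The black pointer knob: a straight grip bar 44 mm long, 14 thick, 28 high, top 108 mm above the bench, underside 80 mm, over a skirt 44 mm across (top 72.5 mm up) with a pointed nose. The point is on the upright turning axis, 97 mm above the bench, and turns with the knob; x along the bar to the nose, z up.
- selector (a joint): Turn of the pointer knob, rad, growing clockwise seen from above. Five click positions 0.52 apart: 0, 0.52, 1.05, 1.57, 2.09; the dial has round dots at all of them but the fourth, which has a 12 mm long bar: 1.57. It starts at 0 or 0.52. Turning over a click takes about 0.1 N m; let go anywhere, it falls into the nearest click.
- gouge: Bystander: woodturning gouge, 300 mm, lying in front of the box; the origin is where the handle meets the blade, on the bench.
- skew: Bystander: skew chisel, 300 mm, lying behind the box; origin where the handle meets the blade, on the bench.
- wax_tin: Bystander: aluminium wax tin, 66 mm across, 45 mm high, left of the box; origin under its centre.
- spindle: Bystander: turned wooden spindle, 160 mm long, lying right of the box; origin under its centre.
- hex_key: Bystander: bent hexagon key, 118 mm x 26 mm, 8 mm thick, lying on the box's deck along its front edge; origin under its long arm's middle.
- mallet: Bystander: wooden mallet, head 60 x 110 x 60 mm, on the bench; origin under the handle.
- drive_centre: Bystander: steel drive centre standing on the bench, 34 mm across, 55 mm high; origin under its centre.

How it is judged:
On the way, in this order (a step that is already met when the one before it is completed fails the run):
1. the pointer has clicked home at the long bar while the ratchet is still slack (at tooth 0, 1 or 2) (value of joint selector between 1.451 and 1.691 rad and value of joint ratchet below 1.25 rad), for 0.3 s.
2. part way up (third to fifth tooth) the wing is let go and the pawl alone holds the wheel (value of joint ratchet between 1.4 and 2.8 rad and value of joint pawl below 0.06 rad and contact force between the fingers and ratchet below 0.1 N and contact force between the fingers and pawl below 0.1 N), for 0.2 s.
At the end, for the whole second after the job is handed in: The pointer is at the long bar (1.57 within 0.12 rad), the pawl is down in the stud's notch (ratchet 3.14 within 0.1 rad, pawl below 0.06 rad) and holds the wheel at rest with nothing touching knobs or pawl (value of joint selector between 1.451 and 1.691 rad and value of joint ratchet between 3.042 and 3.242 rad and value of joint pawl below 0.06 rad and velocity of joint ratchet between -0.1 and 0.1 rad/s and contact force between the fingers and ratchet below 0.1 N and contact force between the fingers and selector below 0.1 N and contact force between the fingers and pawl below 0.1 N).
It fails at once if a bystander is pushed more than 30 mm (distance of any of gouge, skew, wax_tin, spindle, hex_key, mallet, drive_centre from where it was at the start of the episode above 0.03 m).
It fails at once if the ratchet is wound past the stud's notch into the next (value of joint ratchet above 3.69519 rad).
It also fails if it takes over 67 s, if anything falls off the work surface, if the arm or the gripper's body presses on something with over 40 N, if the wrist force passes 120 N, or if a joint passes its speed limit or range.

## Robot

A 6-joint arm with a two-finger parallel gripper is mounted at the origin on the work surface. World frame = base frame: x ahead of the robot, y to its left, z up, the work surface at z = 0. Lengths are in m, angles in rad, forces in N, time in s.
With the tool pointing down it reaches from about 0.25 to 0.725 m from the base axis. Payload 4 kg.
Tool frame: the origin (TCP) lies midway between the tips of the shut fingers; the grasp point (between the pads) lies 19 mm behind it; z points along the fingers, y is the line along which they close (so a half turn about z gives the same grasp; the last joint's range is limited). The gripper opens to 85 mm and grips with 20 to 120 N. Pads are 22 mm wide; open, the fingers measure 114 mm over their backs; the gripper's body (76 mm by 85 mm) begins 54 mm behind the grasp point. The pads swing forward as they close: fully open they stand 13 mm farther back than shut.
Start: joints at [-1.348, 0.241, 0.005, 1.335, 0, 1.571], TCP at [0.11, -0.488, 0.203] pointing down, gripper open.
Joint ranges: [-2.72, 2.72], [-1.05, 1.87], [-1.09, 1.28], [-1.99, 2.15], [-1.42, 1.44], [-3.14, 3.14]. Speed limits (rad/s): [2.79, 2.79, 3.14, 3.14, 3.14, 3.14].

## Interface

Orientations are given as a unit quaternion [x, y, z, w].
In Python, from workcell import status, camera, get_calibration, ticket gives the robot as it stands.
- The arm moves only by the shell command python3 -m creep 'ROWS' [OPENING]. ROWS is JSON, a list of rows, each a list of 6 numbers: the shift along the world's x, y, z in cm, then the turn, a rotation vector about the world's x, y, z in degrees. A call has 1 to 8 rows; each row shifts and turns the commanded pose from where the row before left it; what a row does not reach is not made up. A row lasts 1/10 s, in which the tool goes at most 50 mm and 8.59 degrees, less where a joint would pass 70% of its speed; a pose out of reach is approached as far as the arm can. A call is refused whole if a number of a shift passes 5 or a number of a turn 8.59, either way. A call with a gripper value outside its range is refused whole. OPENING is the opening, from -1 (shut) to 1 (fully open), so that 0 is half open, set as the call begins (- or left out, the last holds). The fingers move at their own pace and stop on an object; the grip force is fixed at half the most. Time passes only in rows, so rows that do not move let the fingers close. It gives the time, the measured TCP pose, the force, the opening and the grip force at its end, in the units of the state.
- status.get_obs(): the state, without advancing time (a new reading comes with each control period).
- camera(name): name is "scene" or "top"; returns the picture (420x560x3 uint8, red, green, blue); there is no depth.
- get_calibration(name): a dict with "fx", "fy", "cx", "cy" (pixels), "k1" (the pictures are not rectified: a ray, as slopes to the right and down, at radius r is drawn at 1 + k1 r^2 times it, then the intrinsics apply), "rvec" (rotation vector, rad) and "tvec" (3), from world to camera coordinates, as OpenCV has them. Camera axes: x right, y down, z forward; pixel columns grow to the right and rows downward; lengths in m; the calibration is good to about 2 mm. A picture is of the moment at which its call begins. get_calibration takes no time and is no camera call.
- ticket.job_done(): hands the job in; it is judged then, once.
The state is a dict: "clock": time; "joint_pos": joint angles; "joint_vel": joint speeds; "tau": joint torques, N m; "eef_pos": TCP position; "tool_rot": TCP orientation; "ft_force": force on the tool from outside, world axes, zero at the start; "ft_torque": the same for the moment, N m; "grip_width": finger opening in m; "grasp_force": force on a finger pad.
Only numpy, scipy, OpenCV 4.12 (cv2) and the standard library are available. Lean on these libraries where they do the work, as an engineer would, in place of code of your own. Each camera call takes 0.05 s, during which the arm holds its last target. There are 200 camera calls.

## Working session

There is one attempt and no reset: what is moved stays moved. The work goes in short steps, Python scripts to look and compute and a shell command to move; the robot and the scene stay as the last step left them, time stands still between calls to the robot, and variables do not carry over. Pictures are saved under pics/ and viewed, at most 10 in all, crops included, and the job is handed in when it is done.

```bash
mkdir -p pics; python3 - <<'E'
from workcell import status, camera, get_calibration
import cv2
for n in ("scene","top"):
    im=camera(n); cv2.imwrite(f"pics/{n}0.png",im[:,:,::-1]); print(get_calibration(n))
o=status.get_obs(); print(o)
a=cv2.imread("pics/scene0.png");b=cv2.imread("pics/top0.png")
cv2.imwrite("pics/top0x.png",cv2.resize(b,(800,600),interpolation=cv2.INTER_CUBIC))
E
```

```text
{'fx': 410.0730034696856, 'fy': 410.0730034696856, 'cx': 275.6482976894677, 'cy': 209.96554401718583, 'k1': -0.07265211309214281, 'rvec': array([ 2.28158869,  0.87641918, -0.33977011]), 'tvec': array([-0.36622093, -0.19315592,  1.56898804])}
{'fx': 472.6010759123148, 'fy': 472.6010759123148, 'cx': 280.5050706655803, 'cy': 201.9919965260271, 'k1': -0.10553664602147388, 'rvec': array([ 2.13208241, -2.1938002 ,  0.13862952]), 'tvec': array([-0.01391514,  0.53212575,  1.46192553])}
{'clock': 0.1, 'joint_pos': array([-1.34804030e+00,  2.41341832e-01,  3.86462042e-03,  1.33525232e+00,
       -7.28457798e-06,  1.57079441e+00]), 'joint_vel': array([-0.00065809, -0.0005957 ,  0.0017216 , -0.00069801,  0.00026179,
        0.00187936]), 'tau': array([ 7.54721405e-04, -3.73138404e+01,  2.53009880e+01,  1.08632739e-02,
        1.78725525e-06,  5.17276355e-08]), 'eef_pos': array([ 0.11031578, -0.48702394,  0.20240214]), 'tool_rot': array([ 9.93803308e-01,  1.11148781e-01, -1.11054835e-04, -9.60210531e-04]), 'ft_force': array([ 0.3776409 ,  0.34292795, -0.22518737]), 'ft_torque': array([-0.03208318, -0.04861487,  0.01206836]), 'grasp_force': 0.0, 'grip_width': 0.08562933553850309}
```

View pics/top0x.png

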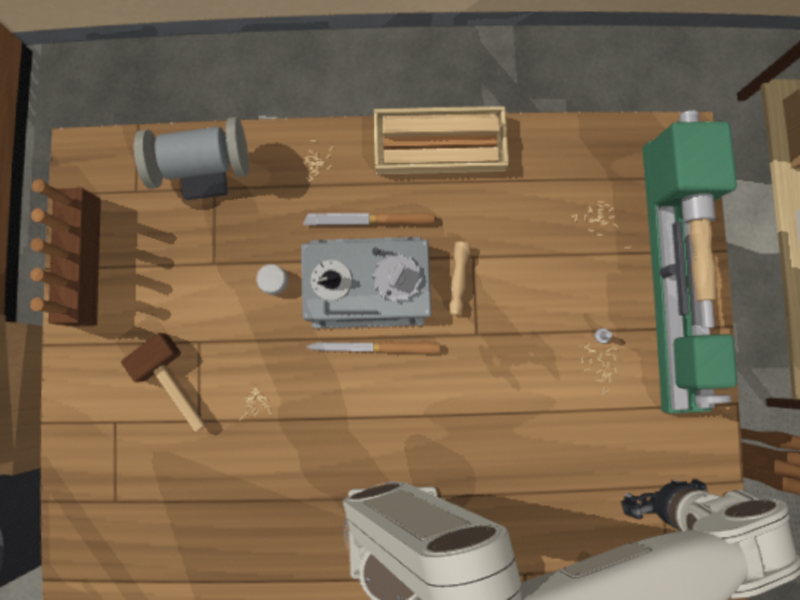

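View pics/scene0.png

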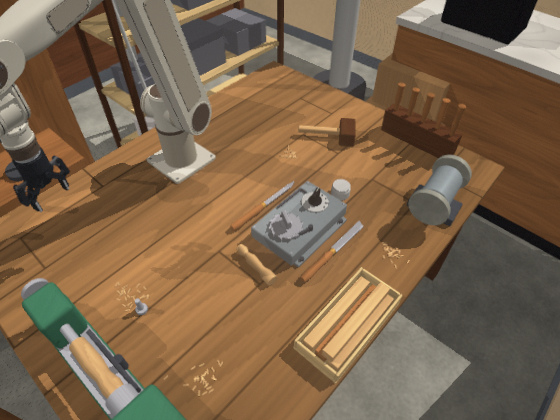

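The top view shows the box at about (365,282) in the enlarged picture. The pointer knob is on its left at (330,280) and the wing on its right at (402,278). I'll zoom in on the box.

```bash
cat > h.py <<'E'
import numpy as np,cv2
from workcell import get_calibration
def cam(n):
    c=get_calibration(n);K=np.array([[c['fx'],0,c['cx']],[0,c['fy'],c['cy']],[0,0,1]])
    return K,np.array([c['k1'],0,0,0,0.]),np.array(c['rvec']),np.array(c['tvec'])
def ray(n,uv,z):
    K,d,r,t=cam(n);R=cv2.Rodrigues(r)[0]
    p=cv2.undistortPoints(np.array(uv,float).reshape(-1,1,2),K,d).reshape(-1,2)
    D=np.c_[p,np.ones(len(p))]@R; C=-R.T@t
    return C+D*((z-C[2])/D[:,2])[:,None]
def proj(n,P):
    K,d,r,t=cam(n); return cv2.projectPoints(np.array(P,float).reshape(-1,1,3),r,t,K,d)[0].reshape(-1,2)
E
python3 - <<'E'
import cv2
b=cv2.imread("pics/top0.png")[158:233,205:305]
cv2.imwrite("pics/c1.png",cv2.resize(b,(800,600),interpolation=cv2.INTER_CUBIC))
b=cv2.imread("pics/scene0.png")[175:270,240:360]
cv2.imwrite("pics/c2.png",cv2.resize(b,(758,600),interpolation=cv2.INTER_CUBIC))
E
```

```text
(no output)
```

View pics/c1.png

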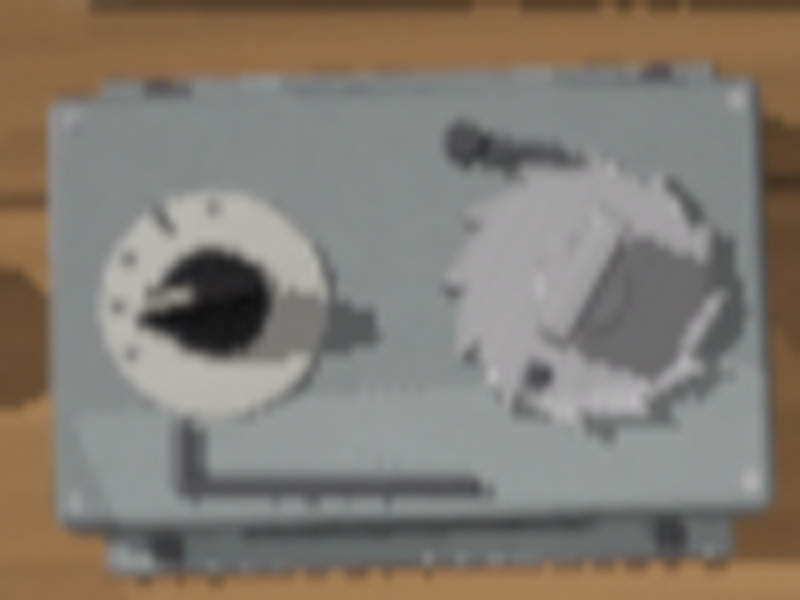

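View pics/c2.png

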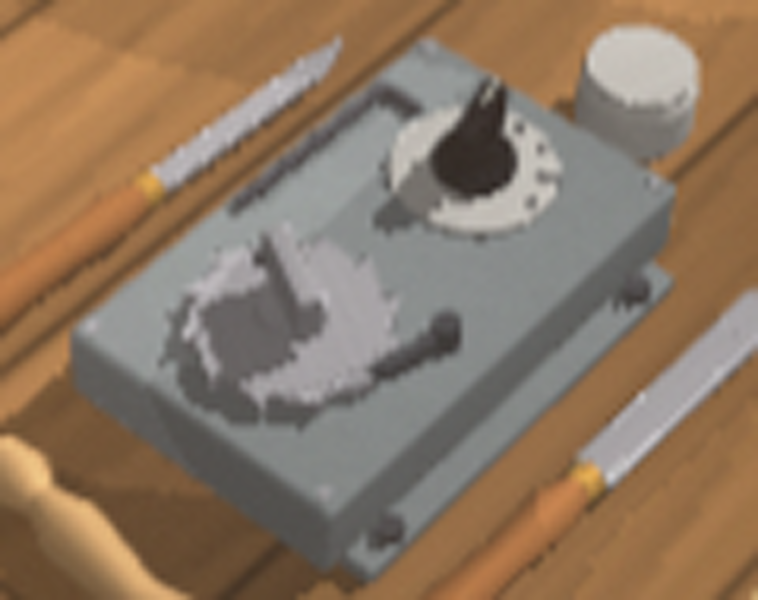

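The close crop shows these points:

- **Deck corners:** (50,100), (757,80), (770,510) and (60,527).
- **Dial marks:** dots at (132,355), (118,306), (128,260) and (213,208), with the bar mark at (163,220).
- **Pointer:** the nose is near (140,318).
- **Ratchet:** the stud is at (540,375), and the wing bar runs from about (550,325) to (612,225).

```bash
python3 - <<'E'
from h import *
f=lambda l:[(205+(x+.5)/8-.5,158+(y+.5)/8-.5) for x,y in l]
c=ray('top',f([(50,100),(757,80),(770,510),(60,527)]),.06)
print(c.round(4), [np.linalg.norm(c[i]-c[i-1]).round(4) for i in range(4)])
ctr=c.mean(0); ey=(c[0]+c[3]-c[1]-c[2]);ex=(c[0]+c[1]-c[2]-c[3])
ay=np.arctan2(-ey[0],ey[1]);ax=np.arctan2(ex[1],ex[0]);print('ctr',ctr,'yaw',np.degrees([ay,ax]))
a=(ay*280+ax*170)/450;R=np.array([[np.cos(a),-np.sin(a)],[np.sin(a),np.cos(a)]])
rat=ctr[:2]+R@[0,-.068];sel=ctr[:2]+R@[0,.075];print('ratchet',rat,'sel',sel)
def ang(name,pts,z,o):
    for p in ray('top',f(pts),z): 
        d=p[:2]-o;print(name,d.round(4),np.linalg.norm(d).round(4),'worldang',np.degrees(np.arctan2(d[1],d[0])).round(1),'box',np.degrees(np.arctan2(d[1],d[0])-a).round(1))
ang('dots',[(132,355),(118,306),(128,260),(163,220),(213,208)],.062,sel)
ang('nose',[(140,318)],.0725,sel)
ang('stud',[(540,375)],.078,rat)
ang('bar',[(550,325),(612,225)],.114,rat)
ang('pawl',[(590,160)],.073,rat)
# pose of points in scene view
b=proj('scene',[[*rat,.114],[*sel,.108]]);print(((b-[240,175])*[758/120,600/95]).round())
b=proj('top',[[*rat,.114],[*sel,.108],[*sel,.0725]]);print(((b-[205,158])*8).round())
E
```

```text
[[ 0.635   0.1865  0.06  ]
 [ 0.6351 -0.0905  0.06  ]
 [ 0.4663 -0.0898  0.06  ]
 [ 0.4674  0.1845  0.06  ]] [np.float64(0.1676), np.float64(0.277), np.float64(0.1688), np.float64(0.2743)]
ctr [0.55094501 0.04769702 0.06      ] yaw [-0.10646955  0.23471579]
ratchet [ 0.55097162 -0.02030298] sel [0.55091566 0.12269701]
dots [-0.0177  0.0327] 0.0372 worldang 118.4 box 118.3
dots [0.0017 0.0379] 0.0379 worldang 87.5 box 87.5
dots [0.0196 0.0338] 0.039 worldang 59.9 box 59.9
dots [0.0349 0.0199] 0.0402 worldang 29.7 box 29.7
dots [0.0391 0.0004] 0.0391 worldang 0.5 box 0.5
nose [-0.0047  0.0282] 0.0286 worldang 99.4 box 99.4
stud [-0.0318  0.0177] 0.0364 worldang 150.9 box 150.9
bar [-0.0173  0.0132] 0.0217 worldang 142.7 box 142.7
bar [ 0.0199 -0.0111] 0.0227 worldang -29.2 box -29.2
pawl [ 0.0519 -0.0038] 0.052 worldang -4.2 box -4.2
[[285. 258.]
 [472. 105.]]
[[580. 275.]
 [200. 288.]
 [209. 300.]]
```

The box is square to the bench, with yaw near 0. The selector axis is at (0.551, 0.123) and its nose is near 90°, which is click 0.52. The ratchet axis is at (0.551, -0.020) and the stud is at 150°, which is tooth 1. I'll move toward the selector while turning the wrist counter-clockwise.

```bash
python3 -m creep '[[2.8,3.8,0.3,0,0,8.5],[2.8,3.8,0.3,0,0,8.5],[2.8,3.8,0.3,0,0,8.5],[2.8,3.8,0,0,0,8.5],[2.8,3.8,0,0,0,8.5],[2.8,3.8,0,0,0,8.5],[2.8,3.8,0,0,0,8.5],[2.8,3.8,0,0,0,8.5]]'; python3 -c "
from workcell import status;o=status.get_obs();print(o['joint_pos'])"
```

```text
clock: 0.9
eef_pos: [0.335, -0.1819, 0.2121]
tool_rot: [0.76, 0.65, -0.0, 0.0]
ft_force: [0.7, -1.0, 0.7]
grip_width: 0.0856
grasp_force: 0.0
[-4.97319091e-01 -2.09909795e-04 -2.49737336e-01  1.32119391e+00
 -5.64444456e-05  1.22885528e+00]
```

```bash
python3 -m creep '[[2.7,3.8,0,0,0,8.5],[2.7,3.8,0,0,0,8.5],[2.7,3.8,0,0,0,8.5],[2.7,3.8,0,0,0,8.5],[2.7,3.8,0,0,0,8.5],[2.7,3.8,0,0,0,8.5],[2.7,3.8,0,0,0,8.5],[2.7,3.8,0,0,0,8.5]]' 0.2;  python3 -m creep '[[0,0,0,0,0,8.5],[0,0,0,0,0,8.5],[0,0,0,0,0,8.5],[0,0,0,0,0,8.5],[0,0,0,0,0,8.5],[0,0,0,0,0,8.5],[0,0,0,0,0,8.5],[0,0,0,0,0,8.5]]'; python3 -c "
from workcell import status;o=status.get_obs();print(o['joint_pos'],o['eef_pos'],o['tool_rot'])"
```

```text
clock: 1.7
eef_pos: [0.551, 0.1221, 0.2116]
tool_rot: [0.266, 0.964, -0.0, -0.0]
ft_force: [0.1, -0.2, -0.1]
grip_width: 0.0515
grasp_force: 0.0
clock: 2.5
eef_pos: [0.5501, 0.1203, 0.2115]
tool_rot: [-0.318, 0.948, 0.0, -0.001]
ft_force: [0.4, -0.0, -0.3]
grip_width: 0.0511
grasp_force: 0.0
[ 2.15277021e-01  3.65619905e-01  1.99405471e-01  1.40605222e+00
 -1.52050391e-05 -4.32527584e-01] [0.55006537 0.12027514 0.21152703] [-3.18268279e-01  9.48000402e-01  7.21429212e-05 -7.31656908e-04]
```

```bash
python3 -m creep '[[0.1,0.25,0,0,0,8.5],[0,0,0,0,0,8.5],[0,0,0,0,0,8.5],[0,0,-2,0,0,8.5],[0,0,-4,0,0,8.5],[0,0,-4,0,0,8.5],[0,0,-3,0,0,4],[0,0,0,0,0,0]]';  python3 -m creep '[[0,0,0,0,0,0],[0,0,0,0,0,0],[0,0,0,0,0,0],[0,0,0,0,0,0],[0,0,0,0,0,0]]' -1; python3 -c "
from workcell import status;o=status.get_obs();print(o['joint_pos'],o['eef_pos'],o['tool_rot'],o['ft_torque'])"
```

```text
clock: 3.3
eef_pos: [0.5468, 0.1218, 0.0769]
tool_rot: [0.718, -0.696, -0.003, 0.005]
ft_force: [-0.5, -0.9, 0.2]
grip_width: 0.0511
grasp_force: 0.0
clock: 3.8
eef_pos: [0.5521, 0.123, 0.0833]
tool_rot: [0.718, -0.696, 0.001, -0.001]
ft_force: [-0.5, 0.5, 0.5]
grip_width: 0.0002
grasp_force: 0.0
[ 2.19222758e-01  4.44417149e-01 -2.46163570e-02  1.09980311e+00
  2.52109781e-05 -1.38215507e+00] [0.55214085 0.12302745 0.08329607] [ 7.17835555e-01 -6.96212005e-01  5.27651180e-04 -8.25747426e-04] [-0.04559605 -0.00470822  0.01312219]
```

```bash
python3 - <<'E'
from workcell import camera
import cv2,numpy as np
a=camera("scene")[:,:,::-1][140:240,260:380];b=camera("top")[:,:,::-1][140:240,190:310]
cv2.imwrite("pics/d.png",np.hstack([cv2.resize(x,(400,333),interpolation=cv2.INTER_CUBIC) for x in(a,b)]))
E
```

```text
(no output)
```

View pics/d.png

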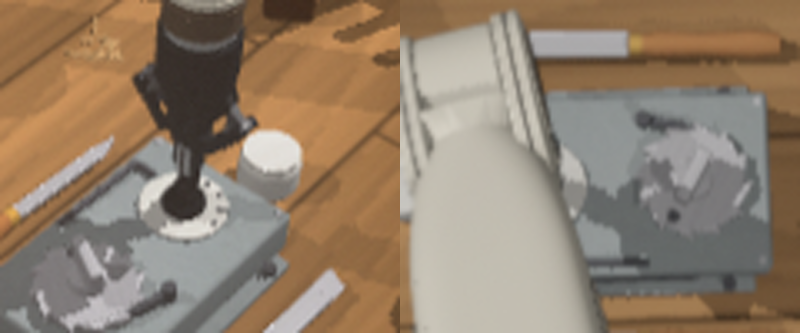

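```bash
python3 - <<'E'
from workcell import camera,status
from h import *
o=status.get_obs();print(o['eef_pos'],o['grip_width'],o['grasp_force'])
im=camera("scene")[:,:,::-1]
x0,y0=290,150;s=10
a=cv2.resize(im[y0:y0+60,x0:x0+80],(800,600),interpolation=cv2.INTER_CUBIC)
for p in proj('scene',[o['eef_pos'],[.551,.1227,.108],[.551,.1227,.0725]]):
    q=(p-[x0,y0]+.5)*s;print(q.round());cv2.circle(a,tuple(int(v) for v in q),4,(0,0,255),1)
cv2.imwrite("pics/e.png",a)
E
```

```text
[0.55174398 0.12293369 0.08275565] -0.0002227602284800015 0.0
[249. 477.]
[252. 421.]
[245. 498.]
```

View pics/e.png

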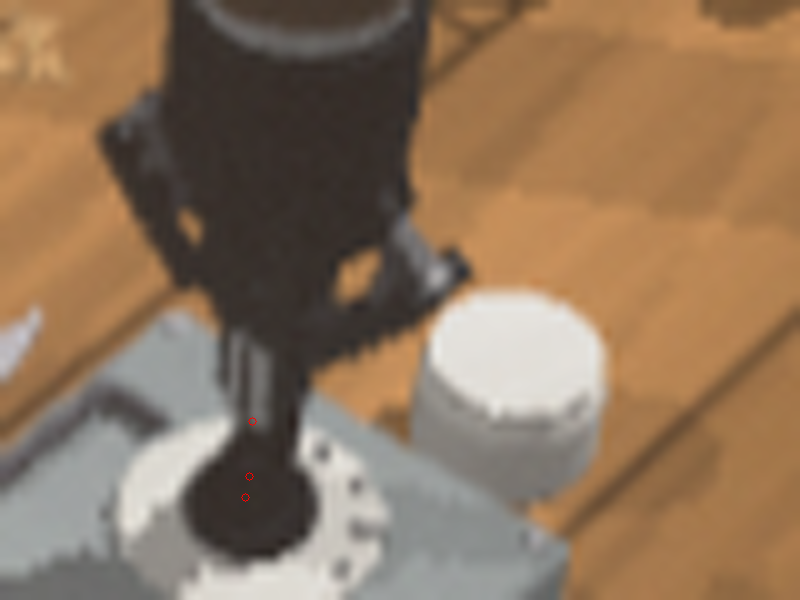

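The fingers read fully shut, but the picture shows their tips at about (255,430). That is near the top of the bar, not at the reported TCP at (249,477). I'll lift with the fingers shut and compare the tip with its projection.

```bash
python3 -m creep '[[0,0,2,0,0,0],[0,0,4,0,0,0],[0,0,0,0,0,0],[0,0,0,0,0,0]]'; python3 - <<'E'
from workcell import camera,status
from h import *
o=status.get_obs();print(o['eef_pos'],o['grip_width'],o['ft_force'])
out=[]
for n,x0,y0 in(("scene",285,150),("top",205,150)):
    im=camera(n)[:,:,::-1]; s=400/60
    a=cv2.resize(im[y0:y0+80,x0:x0+60],(400,533),interpolation=cv2.INTER_CUBIC)
    for p in proj(n,[o['eef_pos'],[.551,.1227,.108]]):
        q=(p-[x0,y0]+.5)*s;print(q.round());cv2.circle(a,tuple(int(v) for v in q),4,(0,0,255),1)
    out.append(a)
cv2.imwrite("pics/f.png",np.hstack(out))
E
```

```text
clock: 4.35
eef_pos: [0.5524, 0.1231, 0.1435]
tool_rot: [0.718, -0.696, 0.001, -0.001]
ft_force: [-0.3, -0.3, 0.0]
grip_width: 0.0002
grasp_force: 0.0
[0.55244267 0.12309004 0.14346368] 0.00022001258024751156 [-0.32944192 -0.25942579  0.00319465]
[209. 229.]
[202. 281.]
[161. 282.]
[170. 296.]
```

View pics/f.png

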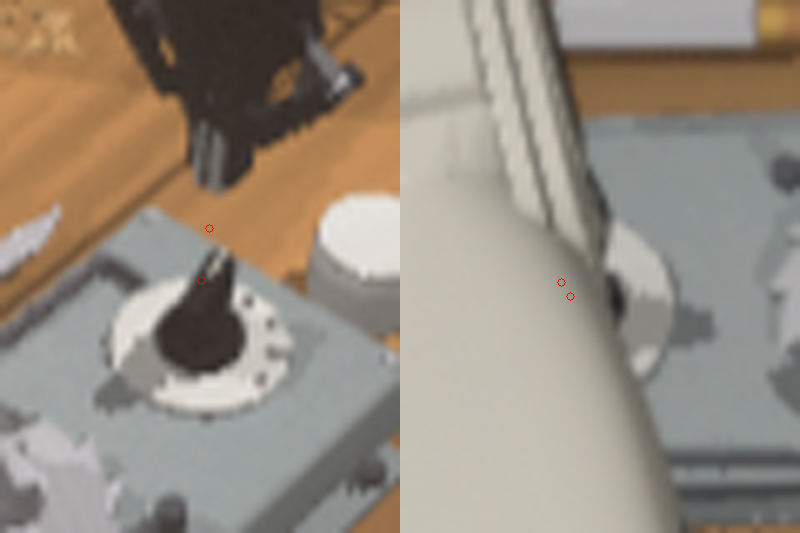

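The shut tips show at (215,190) in the left half of the picture, while the reported TCP projects to (209,229). I'll check the start picture for the same offset.

```bash
python3 - <<'E'
from h import *
P=[.1103,-.487,.2024]
print(proj('scene',[P,[*P[:2],.2154],[*P[:2],.24]]),proj('top',[P,[*P[:2],.24]])*800/560)
# tip now: pixel in scene -> heights vs xy
t=[(285+215/6.667-.5,150+188/6.667-.5)]
for z in(.1435,.155,.165,.172): print(z,ray('scene',t,z)[0].round(4))
a=cv2.imread('pics/scene0.png')[140:230,0:90];b=cv2.imread('pics/top0.png')[320:380,425:515]
a=cv2.resize(a,(400,400),interpolation=3);b=cv2.resize(b,(400,267),interpolation=3)
c=np.zeros((400,800,3),np.uint8);c[:,:400]=a;c[:267,400:]=b
for z in(.2024,.2154,.24):
    q=(proj('scene',[[*P[:2],z]])[0]-[0,140]+.5)*400/90;cv2.circle(c,tuple(int(v) for v in q),3,(0,0,255),1)
    q=(proj('top',[[*P[:2],z]])[0]-[425,320]+.5)*400/90;cv2.circle(c,(400+int(q[0]),int(q[1])),3,(0,0,255),1)
cv2.imwrite('pics/g.png',c)
E
```

```text
[[ 58.15060886 209.45167912]
 [ 56.32500306 206.35462505]
 [ 52.79427896 200.35173738]] [[643.40694694 486.84854674]
 [650.51066609 490.16171499]]
0.1435 [0.5373 0.1464 0.1435]
0.155 [0.5441 0.1365 0.155 ]
0.165 [0.5501 0.1278 0.165 ]
0.172 [0.5542 0.1218 0.172 ]
```

View pics/g.png

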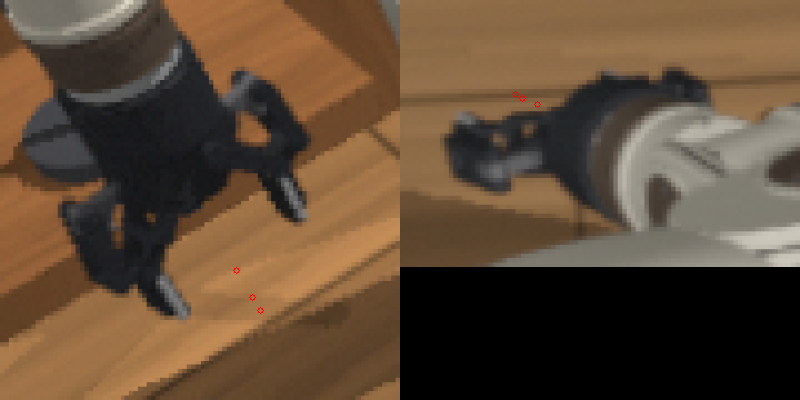

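In both views the real fingertips sit about 26 mm above the reported TCP: the midpoint of the open tips at (244,266) matches z=0.24, not 0.215. So my commands must go about 26 mm lower. Next I'll open, descend with a force check, and close.

```bash
python3 -c "
from h import *
d=ray('scene',[(285+226/6.667-.5,150+250/6.667-.5)],.108)[0][:2]-[.551,.1227];print(d,np.degrees(np.arctan2(d[1],d[0])))"
python3 -m creep '[[0,0,0,0,0,0],[0,0,0,0,0,0],[0,0,0,0,0,0],[-0.1,0,-2,0,0,0],[0,0,-3,0,0,0],[0,0,-2.5,0,0,0],[0,0,-1,0,0,0],[0,0,0,0,0,0]]' 0.2;  python3 -m creep '[[0,0,0,0,0,0],[0,0,0,0,0,0],[0,0,0,0,0,0],[0,0,0,0,0,0],[0,0,0,0,0,0]]' -1; python3 -c "
from workcell import status;o=status.get_obs();print(o['joint_pos'],o['eef_pos'],o['tool_rot'],o['ft_torque'])"
```

```text
[-0.00416811  0.02413323] 99.79903090231099
clock: 5.25
eef_pos: [0.549, 0.1225, 0.0555]
tool_rot: [0.718, -0.696, -0.001, 0.002]
ft_force: [-0.4, 0.3, 0.2]
grip_width: 0.0511
grasp_force: 0.0
clock: 5.75
eef_pos: [0.5527, 0.1228, 0.0591]
tool_rot: [0.718, -0.696, 0.002, -0.002]
ft_force: [2.8, -0.9, 6.2]
grip_width: 0.0128
grasp_force: 61.7
[ 2.19185424e-01  4.65484904e-01 -5.99214903e-02  1.04049382e+00
 -7.94067233e-04 -1.38198399e+00] [0.55267357 0.12284616 0.05912872] [ 0.71776045 -0.6962857   0.00167625 -0.00182778] [-0.29837901 -0.47284239 -0.00662962]
```

Gripped: the width is 12.8 mm with 62 N on the pads. Now I'll turn about 62° clockwise.

```bash
python3 -m creep '[[0,0,0,0,0,-8.5],[0,0,0,0,0,-8.5],[0,0,0,0,0,-8.5],[0,0,0,0,0,-8.5],[0,0,0,0,0,-8.5],[0,0,0,0,0,-8.5],[0,0,0,0,0,-8.5],[0,0,0,0,0,-2.5]]';  python3 -m creep '[[0,0,0,0,0,0],[0,0,0,0,0,0],[0,0,0,0,0,0]]'; python3 -c "
from workcell import status;o=status.get_obs();q=o['tool_rot'];import math;print('y',2*math.degrees(math.atan2(q[1],q[0]))-90,o['eef_pos'],o['ft_torque'])"
```

```text
clock: 6.55
eef_pos: [0.5546, 0.1217, 0.0592]
tool_rot: [-0.255, 0.967, -0.002, 0.004]
ft_force: [6.9, -4.7, 2.4]
grip_width: 0.0127
grasp_force: 61.4
clock: 6.85
eef_pos: [0.5546, 0.1218, 0.0592]
tool_rot: [-0.256, 0.967, -0.002, 0.004]
ft_force: [6.0, -4.1, 3.0]
grip_width: 0.013
grasp_force: 61.4
y 119.70032748810695 [0.55458031 0.12178787 0.05918497] [-0.88206602 -1.37059239  0.01366836]
```

The bar now lies at 30°. I'll release, lift, and move over the ratchet while turning the wrist +120°.

```bash
python3 -m creep '[[0,0,0,0,0,0],[0,0,0,0,0,0],[0,0,0,0,0,0],[0,0,4,0,0,0],[0,0,4,0,0,0],[0,-2.4,0,0,0,8.5],[0,-2.4,0,0,0,8.5],[0,-2.4,0,0,0,8.5]]' 0.2;  python3 -m creep '[[0,-2.4,0,0,0,8.5],[0,-2.4,0,0,0,8.5],[0,-2.2,0,0,0,8.5],[0,0,0,0,0,8.5],[0,0,0,0,0,8.5],[0,0,0,0,0,8.5],[0,0,0,0,0,8.5],[0,0,0,0,0,8.5]]';python3 -m creep '[[0,0,0,0,0,8.5],[0,0,0,0,0,8.5],[0,0,0,0,0,8.5],[0,0,0,0,0,0]]'; python3 - <<'E'
from workcell import status,camera;o=status.get_obs();q=o['tool_rot'];import math;print('y',2*math.degrees(math.atan2(q[1],q[0]))-90,o['eef_pos'],o['joint_pos'])
import cv2
cv2.imwrite('pics/h.png',cv2.resize(camera('scene')[:,:,::-1][165:240,270:370],(800,600),interpolation=3))
E
```

```text
clock: 7.65
eef_pos: [0.5499, 0.0507, 0.1373]
tool_rot: [-0.467, 0.884, 0.0, -0.0]
ft_force: [0.9, -0.7, -0.2]
grip_width: 0.051
grasp_force: 0.0
clock: 8.45
eef_pos: [0.5497, -0.0188, 0.1367]
tool_rot: [0.881, -0.472, -0.001, 0.0]
ft_force: [0.1, -0.7, -0.4]
grip_width: 0.0515
grasp_force: 0.0
clock: 8.85
eef_pos: [0.5498, -0.0188, 0.1368]
tool_rot: [0.963, -0.269, -0.001, 0.0]
ft_force: [0.1, 1.1, -0.2]
grip_width: 0.0511
grasp_force: 0.0
y -121.22548845078973 [ 0.5498147  -0.018752    0.13677056] [-3.42983584e-02  3.76536735e-01  1.84915408e-02  1.21421832e+00
  3.40988403e-04 -2.63090368e+00]
```

View pics/h.png

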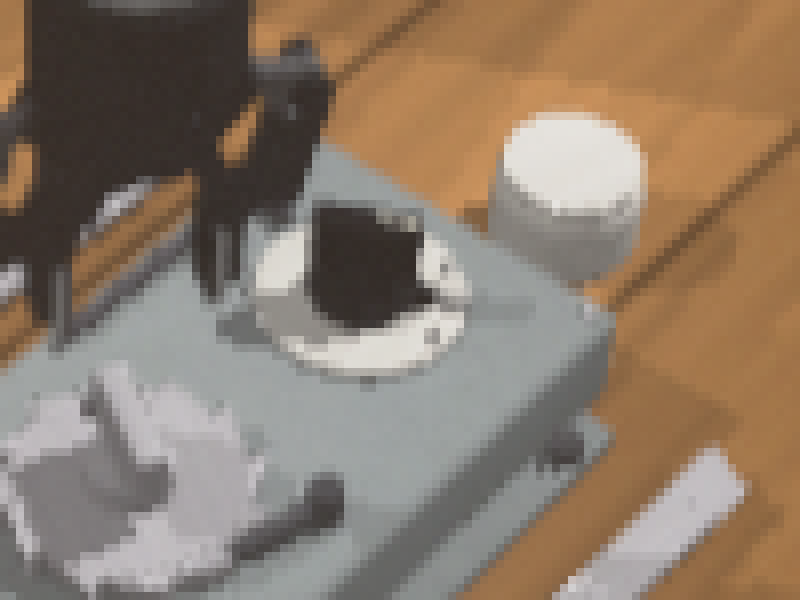

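The nose at (430,297) points at the bar mark, with dots visible on either side at (447,265) and (432,335), so the selector is home. Next I'll descend on the wing and grip it.

```bash
python3 -m creep '[[0.15,-0.1,-2,0,0,1],[0,0,-3,0,0,0],[0,0,-2.3,0,0,0],[0,0,0,0,0,0]]';  python3 -m creep '[[0,0,0,0,0,0],[0,0,0,0,0,0],[0,0,0,0,0,0],[0,0,0,0,0,0],[0,0,0,0,0,0]]' -1; python3 -c "
from workcell import status;o=status.get_obs();q=o['tool_rot'];import math;print('y',2*math.degrees(math.atan2(q[1],q[0]))-90,o['eef_pos'],o['ft_torque'],o['joint_pos'][5])"
```

```text
clock: 9.3
eef_pos: [0.5485, -0.0198, 0.0606]
tool_rot: [0.965, -0.262, -0.004, 0.001]
ft_force: [-0.4, -0.1, -0.3]
grip_width: 0.0512
grasp_force: 0.0
clock: 9.8
eef_pos: [0.5522, -0.0218, 0.0661]
tool_rot: [0.965, -0.262, 0.001, 0.001]
ft_force: [-2.1, -4.5, 3.4]
grip_width: 0.0125
grasp_force: 59.9
y -120.32210028618184 [ 0.55224119 -0.02184001  0.06611916] [-0.86969663  0.54476776  0.10265899] -2.649977600655387
```

```bash
python3 -m creep '[[0,0,0,0,0,-8.5],[0,0,0,0,0,-8.5],[0,0,0,0,0,-8.5],[0,0,0,0,0,-8.5],[0,0,0,0,0,-8.5],[0,0,0,0,0,-8.5]]';  python3 -m creep '[[0,0,0,0,0,-8.5],[0,0,0,0,0,-8.5],[0,0,0,0,0,-8.5],[0,0,0,0,0,-8.5],[0,0,0,0,0,-8.5],[0,0,0,0,0,-4.5],[0,0,0,0,0,0],[0,0,0,0,0,0]]'; python3 -c "
from workcell import status;o=status.get_obs();q=o['tool_rot'];import math;print('y',2*math.degrees(math.atan2(q[1],q[0]))-90,o['eef_pos'],o['ft_torque'],o['joint_pos'][5])"
```

```text
clock: 10.4
eef_pos: [0.553, -0.0213, 0.0661]
tool_rot: [0.757, -0.654, 0.002, -0.0]
ft_force: [-0.4, -2.4, 1.4]
grip_width: 0.0131
grasp_force: 59.7
clock: 11.2
eef_pos: [0.554, -0.0215, 0.0661]
tool_rot: [-0.437, 0.9, -0.002, 0.001]
ft_force: [1.2, -4.4, 3.9]
grip_width: 0.0127
grasp_force: 59.9
y 141.80666740339277 [ 0.55396021 -0.02147246  0.06612623] [-1.05179129 -0.19896805  0.08995208] -0.9415347719811208
```

That is 8° past tooth 4. I'll release, wait, and check that the wheel held.

```bash
python3 -m creep '[[0,0,0,0,0,0],[0,0,0,0,0,0],[0,0,0,0,0,0],[0,0,0,0,0,0],[0,0,0,0,0,8],[0,0,0,0,0,0],[0,0,0,0,0,0],[0,0,0,0,0,0]]' 0.2; python3 -m creep '[[0,0,0,0,0,0],[0,0,0,0,0,0],[0,0,0,0,0,0],[0,0,0,0,0,0],[0,0,0,0,0,0]]' -1; python3 -c "
from workcell import status;o=status.get_obs();q=o['tool_rot'];import math;print('y',2*math.degrees(math.atan2(q[1],q[0]))-90,o['eef_pos'],o['ft_torque'],o['joint_pos'][5])"
```

```text
clock: 12.0
eef_pos: [0.5519, -0.02, 0.0642]
tool_rot: [-0.498, 0.867, 0.0, -0.0]
ft_force: [-0.1, 0.1, -0.1]
grip_width: 0.0509
grasp_force: 0.0
clock: 12.5
eef_pos: [0.5538, -0.0212, 0.0646]
tool_rot: [-0.498, 0.867, -0.002, 0.001]
ft_force: [3.2, -3.6, -1.9]
grip_width: 0.0127
grasp_force: 61.2
y 149.72214155562585 [ 0.55379886 -0.02117316  0.06463414] [-0.48088243 -0.58217193  0.14638531] -1.079584381297214
```

Gripped again with the bar at 60° (tooth 4, 2.09), so the pawl held. Now I'll wind 60° + 8° to the stud's notch.

```bash
python3 -m creep '[[0,0,0,0,0,-8.5],[0,0,0,0,0,-8.5],[0,0,0,0,0,-8.5],[0,0,0,0,0,-8.5],[0,0,0,0,0,-8.5],[0,0,0,0,0,-8.5],[0,0,0,0,0,-8.5],[0,0,0,0,0,-8]]';  python3 -m creep '[[0,0,0,0,0,0],[0,0,0,0,0,0]]'; python3 -c "
from workcell import status;o=status.get_obs();q=o['tool_rot'];import math;print('y',2*math.degrees(math.atan2(q[1],q[0]))-90,o['eef_pos'],o['ft_torque'],o['joint_pos'][5])"
```

```text
clock: 13.3
eef_pos: [0.5546, -0.0225, 0.0647]
tool_rot: [0.071, 0.997, -0.002, 0.003]
ft_force: [5.6, -7.2, -3.1]
grip_width: 0.0129
grasp_force: 61.1
clock: 13.5
eef_pos: [0.5545, -0.0225, 0.0646]
tool_rot: [0.068, 0.998, -0.002, 0.002]
ft_force: [5.3, -6.7, -3.5]
grip_width: 0.0125
grasp_force: 61.1
y 82.15768589027738 [ 0.5545491  -0.02252397  0.06463614] [-1.12925346 -1.06123038  0.21007428] 0.09861498331172561
```

```bash
python3 -m creep '[[0,0,0,0,0,0],[0,0,0,0,0,0],[0,0,0,0,0,0],[0,0,0,0,0,0],[0,0,3,0,0,0],[0,0,4,0,0,0],[0,0,4,0,0,0],[-2,-3,2,0,0,0]]' 0.2; python3 -m creep '[[-4,-3,0,0,0,0],[-4,-3,0,0,0,0],[-4,-3,0,0,0,0],[-4,-3,0,0,0,0],[-4,-3,0,0,0,0],[0,0,0,0,0,0]]'; python3 - <<'E'
from workcell import camera
import cv2,numpy as np
cv2.imwrite("pics/i.png",np.hstack([cv2.resize(camera(n)[:,:,::-1][y:y+75,x:x+100],(400,300),interpolation=3) for n,x,y in(("top",205,158),("scene",255,180))]))
E
```

```text
clock: 14.3
eef_pos: [0.5353, -0.048, 0.1979]
tool_rot: [0.065, 0.998, 0.001, 0.004]
ft_force: [0.8, -1.4, 0.2]
grip_width: 0.0513
grasp_force: 0.0
clock: 14.9
eef_pos: [0.3274, -0.2023, 0.1944]
tool_rot: [0.071, 0.997, -0.0, -0.001]
ft_force: [0.6, 0.5, 0.0]
grip_width: 0.0512
grasp_force: 0.0
```

View pics/i.png

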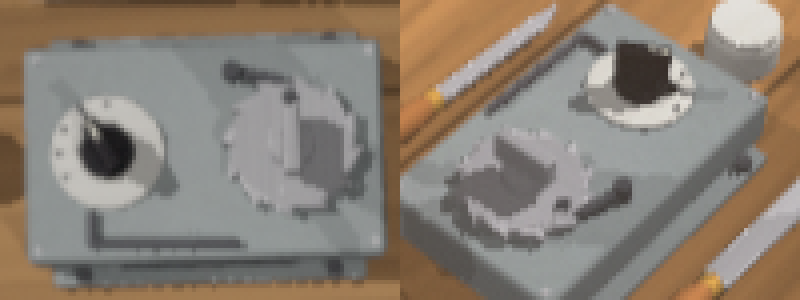

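The last picture shows the stud at (290,97), facing the pawl's tip, with the wing bar in line with it. The pointer is on the long bar at about (65,95) and the tools haven't moved. I'll hand in.

```bash
python3 -c "
from workcell import ticket;print(ticket.job_done())"
```

```text
the job is handed in; nothing more can be done
None
```

The job is handed in at about 15 s of the 67 s allowed. The last picture shows the pointer on the long bar, the pawl holding at the stud's notch after a half-way release at tooth 4, and the tools unmoved; no verdict came back.

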